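# Check an electrode gap for parallelism with a taper gauge

## Task

Before the empty electrolysis cell is filled, check that its two plate electrodes hang parallel: take the steel taper gauge from the wooden tool block and, holding it upright, slide it straight down between the plates at their left end until it drags snugly on both of them, without forcing the plates apart. Let it rest there a moment for the reading, lift it clear of the plates, then do the same at their right end and finish still holding the gauge snug at that depth. Leave the timer, the petri dish and the pipette bulb where they are.

Things in the scene. Friction and masses are not known exactly. Their poses are not given: they have to be found in the camera images.
- gauge: Loose steel taper gauge, 118 mm long, 15 wide (y), 60 g, standing tip down in the tool block, tip 10 mm above the worktop, leaning up to 2 degrees. Origin: middle of the tip edge; z runs up to the handle end, x is its thickness: 1.6 mm at the tip, growing evenly on both faces by 0.1 mm per mm to 8.2 mm at 66 mm up; from 66 to 118 mm a flat handle 8.2 mm thick.
- tool_block: Wooden block, fixed, 60 mm (x) by 124 mm (y) by 60 mm high; origin under its centre, z up. The gauge's slot, 50 mm deep, is at y = -38 mm, its narrow way along x. A marker (top 77 mm above the worktop) at y = +16 mm and tweezers (top 124 mm) at y = +42 mm stand in other holes and move with it.
- cell: Open electrolysis cell, fixed: clear tank 120 mm (x) by 158 mm (y), 92 mm high, with two upright steel plates hung in it face to face. Origin under its centre, z up, x across the gap (+x away from the robot), +y the left end seen from the robot. Plates: 110 mm wide along y, 4 mm thick, top edges 112 mm, lower edges 16 mm above the worktop.
- far_electrode: The plate away from the robot, rigid with the cell, frame parallel to the cell's, origin under its inner face. A grey cross-bar (14 mm square, top 106 mm above the worktop) carries each plate on the side away from the gap, with a brass screw at each end (y = +-73 mm, top 116 mm) and a brass terminal at y = 0 (top 120 mm).
- near_electrode: The plate on the robot's side with its cross-bar, set at an unknown gap, 4 to 6.5 mm wide, that may differ by up to 1 mm between the ends. Its screws hold it by friction only: a push of about 30 N across the gap would shift it. Origin under its inner face, x across the gap.
- far_left (a point): Point on the far plate's inner face, at its top edge, 36 mm left (+y) of its middle: where the left end is checked.
- near_left (a point): The point facing it, on the near plate's inner top edge. The gap's middle lies half way between the two.
- far_right (a point): Point on the far plate's inner face, at its top edge, 36 mm right (-y) of its middle: where the right end is checked.
- near_right (a point): The point facing it, on the near plate's inner top edge.
- timer: Small white timer, 37x64x60 mm, standing loose behind the work; origin under its centre.
- petri_dish: Clear petri dish, 96 mm across and 15 mm high, loose behind the work; origin under its centre.
- bulb: Red rubber pipette bulb, 49x70x49 mm, lying loose behind the work; origin under its centre.

How it is judged:
On the way, in this order (a step that is already met when the one before it is completed fails the run):
1. the gauge, held upright, sits snug between the plates at their left end (contact force between gauge and far_electrode above 1 N and contact force between gauge and near_electrode above 1 N and contact force between gauge and the fingers above 2 N and horizontal distance between gauge and far_left below 0.014 m and z of gauge in the frame of cell between 0.03 and 0.102 m and angle between the x axis of gauge and the x axis of far_electrode, either way round below 0.12 rad and angle between gauge's own z axis and vertical below 0.1 rad and linear speed of gauge below 0.02 m/s), for 0.4 s.
2. the gauge is lifted clear above the plates (z of gauge in the frame of cell above 0.114 m and contact force between gauge and the fingers above 2 N), for 0.1 s.
3. the gauge, held upright, sits snug between the plates at their right end (contact force between gauge and far_electrode above 1 N and contact force between gauge and near_electrode above 1 N and contact force between gauge and the fingers above 2 N and horizontal distance between gauge and far_right below 0.014 m and z of gauge in the frame of cell between 0.03 and 0.102 m and angle between the x axis of gauge and the x axis of far_electrode, either way round below 0.12 rad and angle between gauge's own z axis and vertical below 0.1 rad and linear speed of gauge below 0.02 m/s), for 0.4 s.
At the end, for the whole second after the job is handed in: The gripper still holds the gauge (more than 2 N), upright within 6 degrees and square to the plates within 7, its tip at least 10 mm below the plates' top edges and within 14 mm (in plan) of the right-hand mark on the far plate, at rest, and pressing on each of the two plates with more than 1 N (all of step 3); the arm keeps its last pose, push and grip.
It fails at once if the plates are forced apart: the near plate is shifted by more than 1.5 mm (distance of any of near_left, near_right from where it was at the start of the episode above 0.0015 m).
It fails at once if the timer, the petri dish or the bulb is moved by more than 20 mm (distance of any of timer, petri_dish, bulb from where it was at the start of the episode above 0.02 m).
It also fails if it takes over 72 s, if anything falls off the work surface, if the arm or the gripper's body presses on something with over 40 N, if the wrist force passes 120 N, or if a joint passes its speed limit or range.

## Robot

A 6-joint arm with a two-finger parallel gripper is mounted at the origin on a cart in front of the work surface, level with it; the furniture and walls round the work are solid. World frame = base frame: x ahead of the robot, y to its left, z up, the work surface at z = 0. Lengths are in m, angles in rad, forces in N, time in s.
With the tool pointing down it reaches from about 0.275 to 0.775 m from the base axis. Payload 14.6 kg.
Tool frame: the origin (TCP) lies midway between the tips of the shut fingers; the grasp point (between the pads) lies manip.hold_point_z behind it (manip.hold_point_z is the distance from the TCP to the grasp point, in m); z points along the fingers, y is the line along which they close (so a half turn about z gives the same grasp; the last joint's range is limited). The gripper opens to 85 mm and grips with 20 to 120 N. Pads are 22 mm wide; open, the fingers measure 114 mm over their backs; the gripper's body (76 mm by 85 mm) begins 54 mm behind the grasp point. The pads swing forward as they close: fully open they stand 13 mm farther back than shut.
Start: joints at [1.095, 0.263, -0.048, 1.259, 0, 1.415], TCP at [0.166, 0.498, 0.231] pointing down, gripper open.
Joint ranges: [-2.65, 2.65], [-0.89, 1.7], [-1.18, 1.37], [-2.13, 2.11], [-1.35, 1.29], [-3.14, 3.14]. Speed limits (rad/s): [1.89, 1.89, 2.57, 2.79, 3.14, 3.14].

## Interface

Orientations are given as a unit quaternion [x, y, z, w].
In Python, from cell import manip gives the robot as it stands.
- The arm moves only by the shell command python3 inch.py FILE [OPENING] [FORCE], which reads ROWS from the file FILE. ROWS is a JSON list of rows, 1 to 20 of them, each an object with the fields x, y, z (the shift in shares of the most that a row can go, 1 being 50 mm), wx, wy, wz (a rotation vector in normalised numbers (1 is 2 rad)); a field left out counts as zero; each row shifts and turns the commanded pose from where the row before left it, along the tool's axes as they then stand; what a row does not reach is not made up. A row lasts 1/10 s, in which the tool goes at most 0.05 m and 0.15 rad, less where a joint would pass 70% of its speed; a pose out of reach is approached as far as the arm can. OPENING is the opening from 0.0 (shut) to 1.0 (fully open), set as the command begins (- or left out keeps the last). The fingers move at their own pace and stop on an object; FORCE is the grip in N (left out, the last holds). Time passes only in rows, so rows that do not move let the fingers close. It prints the time, the measured TCP pose, the force, the opening and the grip force at its end. Input that does not fit is refused with a message, and nothing moves.
- manip.get_state(): the state, without advancing time (a new reading comes with each control period).
- manip.grab_frame(name): name is "scene" or "top"; returns (picture, depth): 400x640x3 uint8, blue, green, red; 400x640 float32, m along the optical axis (not along the pixel's ray), 0 where there is no reading.
- manip.camera_info(name): a dict with "vertical_fov" (degrees; the focal length in pixels is half the picture's height over the tangent of half this angle, whatever the lens; pixels are square), "cx", "cy" (the principal point, pixels), "R" (3x3) and "t" (3): a world point X has camera coordinates R X + t. Camera axes: x right, y down, z forward; pixel columns grow to the right and rows downward; lengths in m; the calibration is good to about 2 mm. A picture is of the moment at which its call begins. camera_info takes no time and is no camera call.
- manip.close_job(): hands the job in; it is judged then, once.
The state is a dict: "clock": time; "joint_pos": joint angles; "qvel": joint speeds; "joint_torque": joint torques, N m; "position": TCP position; "tcp_rot": TCP orientation; "contact_force": force on the tool from outside, world axes, zero at the start; "ft_torque": the same for the moment, N m; "width": opening from 0.0 (shut) to 1.0 (fully open); "grasp_force": force on a finger pad.
Only numpy, scipy, OpenCV 4.12 (cv2) and the standard library are available. Lean on these libraries where they do the work, as an engineer would, in place of code of your own. Each camera call takes 0.05 s, during which the arm holds its last target. There are 200 camera calls.

## Working session

There is one attempt and no reset: what is moved stays moved. The work goes in short steps, Python scripts to look and compute and a shell command to move; the robot and the scene stay as the last step left them, time stands still between calls to the robot, and variables do not carry over. Pictures are saved under pics/ and viewed, at most 10 in all, crops included, and the job is handed in when it is done.

```bash
ls; mkdir -p pics
python3 - <<'E'
from cell import manip
import cv2,numpy as np
print(manip.hold_point_z, manip.get_state())
for n in("scene","top"):
    p,d=manip.grab_frame(n); cv2.imwrite(f"pics/{n}0.png",p); np.save(f"pics/{n}0.npy",d)
    print(n,manip.camera_info(n))
E
```

```text
cell.py
inch.py
pics
0.0187 {'clock': 0.0, 'joint_pos': array([ 1.09467827e+00,  2.63525442e-01, -4.89469614e-02,  1.25937763e+00,
       -2.35056508e-05,  1.41550543e+00]), 'qvel': array([ 1.92366917e-04,  2.74200477e-03, -2.16032175e-03, -5.23063381e-06,
       -1.74424534e-03, -9.99101398e-04]), 'joint_torque': array([-6.29253525e-03, -6.37621808e+01,  3.84562898e+01,  1.35324447e-02,
       -3.23910626e-04,  2.87571353e-06]), 'position': array([0.16544056, 0.49796538, 0.23082011]), 'tcp_rot': array([ 1.59726466e-01,  9.87161171e-01, -5.04462334e-04, -1.52408104e-04]), 'contact_force': array([ 0.03502852,  0.53547283, -0.84004772]), 'ft_torque': array([-0.04506184,  0.03346723, -0.01125593]), 'grasp_force': 0.0, 'width': 1.000091706530189}
scene {'vertical_fov': 53.149218424821285, 'cx': 318.02911162909777, 'cy': 201.0055731644574, 'R': array([[ 0.67888263, -0.73424555,  0.00135758],
       [-0.37930882, -0.35229043, -0.8555795 ],
       [ 0.6286837 ,  0.58032312, -0.51766966]]), 't': array([-0.42446595,  0.31691526,  0.53152154])}
top {'vertical_fov': 49.528127982029254, 'cx': 317.5521195123787, 'cy': 202.5275342702984, 'R': array([[ 0.00973746, -0.99993745, -0.00550256],
       [-0.97141368, -0.00815411, -0.23725295],
       [ 0.23719325,  0.0076555 , -0.97143232]]), 't': array([-0.0156579 ,  0.61779514,  1.00559719])}
```

View pics/scene0.png

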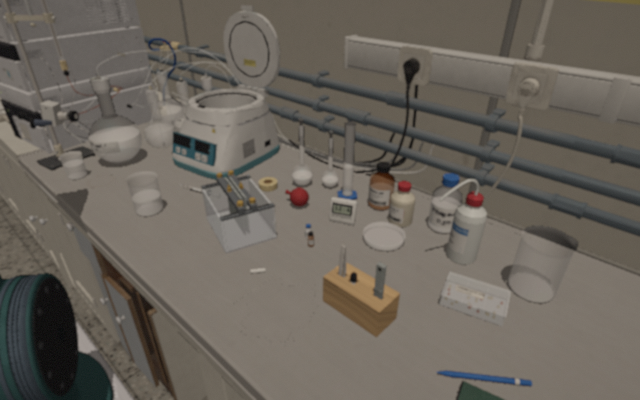

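View pics/top0.png

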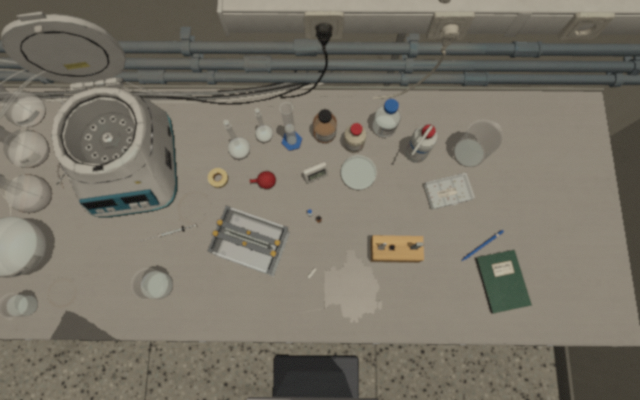

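The scene view shows the cell (about 240,210) and the tool block (about 360,295). In the top view the cell is at about (248,240), with brass screws visible, and the block is at (398,248). I'll zoom in on both.

Run:
```python
import cv2,numpy as np
t=cv2.imread("pics/top0.png");s=cv2.imread("pics/scene0.png")
a=lambda im,x,y,w,h:cv2.resize(im[y:y+h,x:x+w],(400,300),interpolation=cv2.INTER_CUBIC)
cv2.imwrite("pics/c0.png",np.vstack([np.hstack([a(t,200,200,100,75),a(t,358,222,80,60)]),np.hstack([a(s,190,160,100,75),a(s,310,240,100,75)])]))
```

```text
(no output)
```

View pics/c0.png

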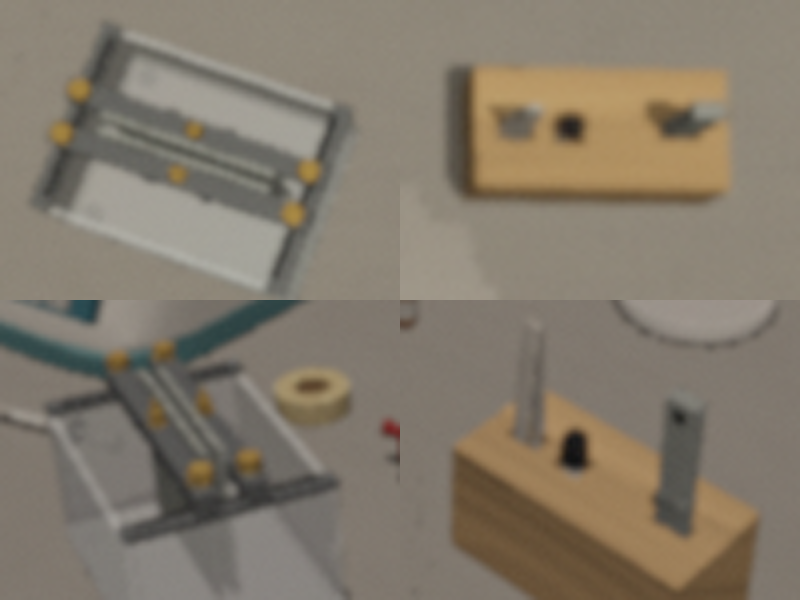

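The crops show:
- **Block:** the tweezers are at its left (+y) end, then the marker. The gauge handle is at the right, about top (420,245) and scene (381,264).
- **Cell:** yawed about -19°. There are brass screws at about top (219,222), (277,242), (215,233) and (273,253), with the dark gap between the bright plate edges.

Next I'll measure with colour masks and depth.

```bash
cat > h.py <<'E'
import numpy as np,cv2
from cell import manip
def f(n): return 200/np.tan(np.radians(manip.camera_info(n)["vertical_fov"])/2)
def cloud(n,d):
    c=manip.camera_info(n);v,u=np.mgrid[0:400,0:640]
    P=np.dstack([(u-c["cx"])/f(n)*d,(v-c["cy"])/f(n)*d,d])
    return (P-c["t"])@c["R"]
def ray(n,uv):
    c=manip.camera_info(n);d=np.array([(uv[0]-c["cx"])/f(n),(uv[1]-c["cy"])/f(n),1])@c["R"]
    return -c["R"].T@c["t"],d
def plane(n,uv,z):
    o,d=ray(n,uv);return o+d*(z-o[2])/d[2]
def tri(a,b):
    (o1,d1),(o2,d2)=ray("top",a),ray("scene",b)
    k=np.linalg.lstsq(np.c_[d1,-d2],o2-o1,rcond=None)[0]
    p,q=o1+k[0]*d1,o2+k[1]*d2
    return (p+q)/2,np.linalg.norm(p-q)
def proj(n,X):
    c=manip.camera_info(n);q=c["R"]@X+c["t"];return np.array([c["cx"],c["cy"]])+f(n)*q[:2]/q[2]
def rot(): 
    from scipy.spatial.transform import Rotation as R
    return R.from_quat(manip.get_state()["tcp_rot"])
E
python3 - <<'E'
from h import *
np.set_printoptions(precision=4,suppress=True)
for n,box,bb in(("top",(200,200,100,80),(358,222,80,60)),("scene",(190,160,100,85),(310,240,100,95))):
    im=cv2.imread(f"pics/{n}0.png");d=np.load(f"pics/{n}0.npy");P=cloud(n,d)
    hsv=cv2.cvtColor(im,cv2.COLOR_BGR2HSV)
    m=cv2.inRange(hsv,(12,120,80),(28,255,255));x,y,w,h=box;k=np.zeros_like(m);k[y:y+h,x:x+w]=m[y:y+h,x:x+w]
    N,L,S,C=cv2.connectedComponentsWithStats(k)
    for i in range(1,N):
        if S[i,4]>5: print(n,"brass",S[i,4],C[i],plane(n,C[i],.116),"depthz",np.median(P[L==i],0))
    x,y,w,h=bb;m=cv2.inRange(hsv,(8,70,60),(30,255,255));k=np.zeros_like(m);k[y:y+h,x:x+w]=m[y:y+h,x:x+w]
    q=P[(k>0)&(abs(P[...,2]-.06)<.006)]
    r=cv2.minAreaRect(np.float32(q[:,:2]*1000));print(n,"block",r,len(q),np.median(q[:,2]))
    g=P[y:y+h,x:x+w].reshape(-1,3);g=g[(g[:,2]>.085)&(g[:,2]<.14)]
    print(n,"tall",len(g)); 
    for s in (g[g[:,1]>np.median(q[:,1])],g[g[:,1]<np.median(q[:,1])]):
        if len(s): print(np.median(s,0),s.min(0),s.max(0))
print("tri gauge top",tri((420,244.5),(381.5,264)))
E
```

```text
top brass 17 [219.3529 222.    ] [0.5583 0.2218 0.116 ] depthz [0.5578 0.2218 0.1164]
top brass 21 [215. 233.] [0.5318 0.2304 0.116 ] depthz [0.5318 0.2302 0.1157]
top brass 8 [247.875 232.125] [0.5346 0.153  0.116 ] depthz [0.534  0.1527 0.1169]
top brass 17 [276.8824 242.4118] [0.5108 0.0839 0.116 ] depthz [0.5116 0.0835 0.1164]
top brass 8 [243.875 243.125] [0.5085 0.1611 0.116 ] depthz [0.5081 0.1609 0.118 ]
top brass 20 [272.9  252.95] [0.4861 0.0924 0.116 ] depthz [0.4859 0.092  0.1172]
top block ((509.3056945800781, -208.68185424804688), (123.64303588867188, 60.70433044433594), 89.20401763916016) 1088 0.061203349391899545
top tall 76
[ 0.5072 -0.1654  0.1113] [ 0.5038 -0.1699  0.0863] [ 0.5151 -0.1621  0.1266]
[ 0.508  -0.243   0.1257] [ 0.5048 -0.2526  0.0851] [ 0.5135 -0.2381  0.1322]
scene brass 12 [230.5833 172.25  ] [0.5533 0.2149 0.116 ] depthz [0.5558 0.2189 0.114 ]
scene brass 12 [219.     174.8333] [0.5269 0.2239 0.116 ] depthz [0.5298 0.2273 0.114 ]
scene brass 9 [240.6667 185.6667] [0.5289 0.1452 0.116 ] depthz [0.5323 0.1508 0.1124]
scene brass 11 [228.7273 188.4545] [0.5032 0.1542 0.116 ] depthz [0.507  0.1599 0.112 ]
scene brass 22 [251.9091 199.9091] [0.5067 0.0788 0.116 ] depthz [0.5086 0.0816 0.1145]
scene brass 25 [239.6  203.04] [0.4814 0.0876 0.116 ] depthz [0.4833 0.0902 0.1141]
scene block ((508.8620300292969, -208.34230041503906), (125.98392486572266, 62.96165466308594), 89.75713348388672) 1535 0.05880402012351524
scene tall 333
[ 0.5067 -0.1685  0.1026] [ 0.5026 -0.1724  0.0853] [ 0.5141 -0.1621  0.1231]
[ 0.5054 -0.2485  0.1094] [ 0.5027 -0.2548  0.0853] [ 0.5136 -0.2394  0.1288]
tri gauge top (array([ 0.507 , -0.2473,  0.1297]), np.float64(0.0001257011049743456))
```

Units first: shifts go in shares of 50 mm and turns go in shares of 2 rad. So -0.03 m is -0.6, 0.02 m is 0.4, 0.14 rad / 2 = 0.07.

```bash
echo '[{"wz": 0.07}, {"wz": 0.07}, {"wz": 0.07}, {"wz": 0.07}, {"wz": 0.07}, {"wz": 0.07}, {"wz": 0.07}, {"wz": 0.07}, {"wz": 0.069}, {"x": -0.6, "y": 0.4}, {"x": -0.6, "y": 0.4}, {"x": -0.6, "y": 0.4}, {"x": -0.6, "y": 0.4}, {"x": -0.6, "y": 0.4}, {"x": -0.6, "y": 0.4}, {"x": -0.6, "y": 0.4}, {"x": -0.6, "y": 0.4}, {"x": -0.6, "y": 0.4}, {"x": -0.6, "y": 0.4}, {}]' > path.dat && python3 inch.py path.dat 0.6 30
```

```text
clock: 2.1
position: [0.3648, 0.194, 0.2311]
tcp_rot: [0.711, 0.703, -0.0, 0.0]
contact_force: [0.9, 1.1, -0.3]
width: 0.597
grasp_force: 0.0
```

```bash
cat >> h.py <<'E'
def delta(P,yaw):
    "row to bring the TCP to P, tool y at angle yaw (half turn free), z down"
    from scipy.spatial.transform import Rotation as R
    np.set_printoptions(precision=4,suppress=True)
    s=manip.get_state();r=R.from_quat(s["tcp_rot"]);best=None
    for a in(yaw,yaw+np.pi):
        y=np.array([np.cos(a),np.sin(a),0]);z=np.array([0,0,-1.])
        v=(r.inv()*R.from_matrix(np.c_[np.cross(y,z),y,z])).as_rotvec()
        if best is None or np.linalg.norm(v)<np.linalg.norm(best):best=v
    print("t",s["clock"],"pos",s["position"],"move",r.inv().apply(np.array(P)-s["position"]),"turn",best,"F",s["contact_force"],"j",s["joint_pos"],"w",s["width"],s["grasp_force"])
E
python3 -c "
from h import *
delta([.5085,-.2465,.15],-.009)"
```

```text
t 2.1 pos [0.3648 0.194  0.2311] move [-0.4387  0.1489  0.0814] turn [ 0.0001  0.0007 -0.003 ] F [ 0.881   1.1111 -0.3388] j [ 0.2915  0.0716 -0.291   1.2083 -0.0007  1.8742] w 0.5973533529407001 0.0
```

Scaled: -0.03 m is -0.6, 0.02 m is 0.4.

```bash
echo '[{"x": -0.6, "y": 0.2}, {"x": -0.6, "y": 0.2}, {"x": -0.6, "y": 0.2}, {"x": -0.6, "y": 0.2}, {"x": -0.6, "y": 0.2}, {"x": -0.6, "y": 0.2}, {"x": -0.6, "y": 0.2}, {"x": -0.6, "y": 0.2}, {"x": -0.6, "y": 0.2}, {"x": -0.6, "y": 0.2, "z": 0.2}, {"x": -0.6, "y": 0.2, "z": 0.2}, {"x": -0.6, "y": 0.2, "z": 0.2}, {"x": -0.6, "y": 0.2, "z": 0.4}, {"x": -0.6, "y": 0.2, "z": 0.4}, {"x": -0.374, "y": 0.178, "z": 0.2}, {}, {}]' > path.dat && python3 inch.py path.dat; python3 -c "
from h import *
delta([.5085,-.2465,.09],-.009)
for n in('top','scene'):
    p,d=manip.grab_frame(n);cv2.imwrite(f'pics/{n}1.png',p)
t=cv2.imread('pics/top1.png');s=cv2.imread('pics/scene1.png')
a=lambda im,x,y:cv2.resize(im[y:y+100,x:x+100],(400,400),interpolation=cv2.INTER_CUBIC)
cv2.imwrite('pics/c1.png',np.hstack([a(t,365,195),a(s,330,205)]))"
```

```text
clock: 3.8
position: [0.5084, -0.2426, 0.151]
tcp_rot: [0.71, 0.704, -0.0, -0.001]
contact_force: [0.7, 0.0, 1.2]
width: 0.601
grasp_force: 0.0
t 3.8 pos [ 0.5084 -0.2426  0.151 ] move [-0.004   0.0002  0.061 ] turn [-0.0009 -0.0009  0.0009] F [0.6707 0.0363 1.1756] j [-0.5899  0.3642 -0.1199  1.0879  0.0002  0.9889] w 0.6013020749462522 0.0
```

View pics/c1.png

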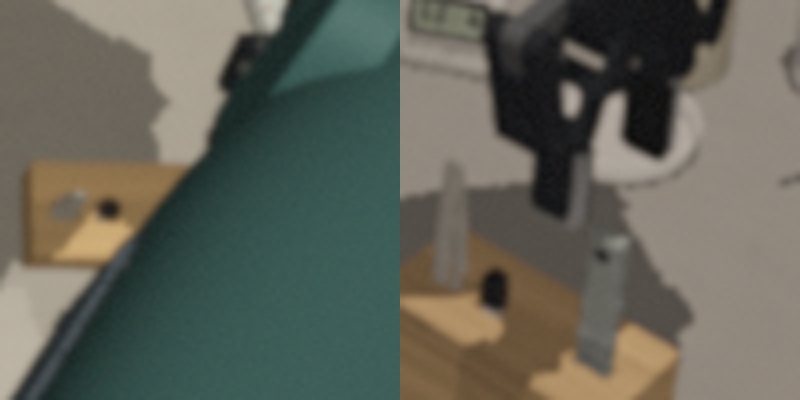

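The scene crop shows the fingers straddling the line above the gauge handle (about crop 605,245). The arm hides the gauge from the top camera. I'll descend and grip.

Scaled: 0.01 m is 0.2, -0.004 m is -0.08.

```bash
echo '[{"x": -0.08, "z": 0.2}, {"z": 0.2}, {"z": 0.2}, {"z": 0.2}, {"z": 0.2}, {"z": 0.2}, {}, {}]' > path.dat && python3 inch.py path.dat ; echo '[{}, {}, {}, {}, {}, {}, {}, {}, {}, {}]' > path.dat && python3 inch.py path.dat 0.0 25; python3 -c "
from h import *
delta([.5085,-.2465,.09],-.009)"
```

```text
clock: 4.7
position: [0.5085, -0.2472, 0.0912]
tcp_rot: [0.71, 0.704, -0.0, -0.0]
contact_force: [0.1, 0.4, 0.6]
width: 0.596
grasp_force: 0.0
clock: 5.7
position: [0.5088, -0.2474, 0.0915]
tcp_rot: [0.71, 0.704, 0.0, 0.0]
contact_force: [0.5, -0.1, 6.3]
width: 0.094
grasp_force: 29.0
t 5.7 pos [ 0.5088 -0.2474  0.0915] move [ 0.0009 -0.0003  0.0015] turn [0.0007 0.0003 0.001 ] F [ 0.4509 -0.1259  6.2676] j [-0.5967  0.4085 -0.2217  0.9399  0.0001  0.9821] w 0.09363437268937497 28.996870815753937
```

Scaled: -0.02 m is -0.4, -0.01 m is -0.2, 0.12 rad / 2 = 0.06.

```bash
echo '[{"z": -0.2}, {"z": -0.2}, {"z": -0.4}, {"z": -0.4}, {"z": -0.4}, {"z": -0.4}, {"z": -0.4}, {"z": -0.4, "wz": 0.05}, {"wz": 0.05}, {"wz": 0.06}, {}]' > path.dat && python3 inch.py path.dat 0 40; python3 -c "
from h import *
delta([.5333,.1911,.2215],-.329)
p,d=manip.grab_frame('scene');cv2.imwrite('pics/s2.png',p)
cv2.imwrite('pics/c2.png',cv2.resize(p[180:330,310:460],(600,600),interpolation=cv2.INTER_CUBIC))"
```

```text
clock: 6.8
position: [0.5083, -0.2472, 0.232]
tcp_rot: [0.814, 0.581, -0.0, 0.0]
contact_force: [-0.3, 0.3, -1.0]
width: 0.092
grasp_force: 39.7
t 6.8 pos [ 0.5083 -0.2472  0.232 ] move [ 0.4227 -0.1183  0.0104] turn [ 0.0001  0.0002 -0.001 ] F [-0.2572  0.2868 -1.0275] j [-0.5967  0.3325  0.0551  1.2933 -0.0002  1.3041] w 0.0919888839566892 39.7493702173233
```

View pics/c2.png

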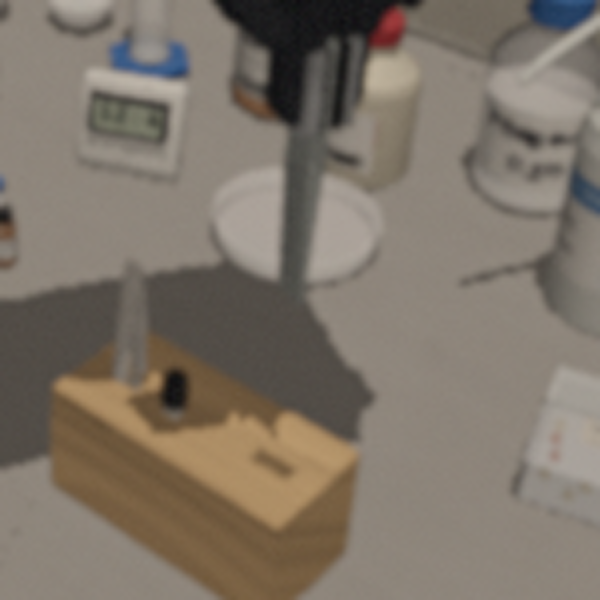

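The gauge is held upright, with its tip at crop (293,300), which is scene (383,255). I'll carry it over the left mark.

Scaled: 0.03 m is 0.6, 0.02 m is 0.4.

```bash
echo '[{"x": 0.4, "y": -0.1}, {"x": 0.6, "y": -0.16}, {"x": 0.6, "y": -0.16}, {"x": 0.6, "y": -0.16}, {"x": 0.6, "y": -0.16}, {"x": 0.6, "y": -0.16}, {"x": 0.6, "y": -0.16}, {"x": 0.6, "y": -0.16}, {"x": 0.6, "y": -0.18}, {"x": 0.6, "y": -0.18}, {"x": 0.6, "y": -0.18}, {"x": 0.6, "y": -0.18}, {"x": 0.6, "y": -0.18}, {"x": 0.6, "y": -0.18}, {"x": 0.4, "y": -0.06}, {"x": 0.2}, {"z": 0.1}, {"z": 0.1}, {}, {}]' > path.dat && python3 inch.py path.dat; python3 -c "
from h import *
delta([.5333,.1911,.2215],-.329)
for n in('top','scene'):
    p,d=manip.grab_frame(n);cv2.imwrite(f'pics/{n}3.png',p)
t=cv2.imread('pics/top3.png');s=cv2.imread('pics/scene3.png')
a=lambda im,x,y:cv2.resize(im[y:y+75,x:x+50],(400,600),interpolation=cv2.INTER_CUBIC)
cv2.imwrite('pics/c3.png',np.hstack([a(t,215,200),a(s,210,140)]))"
```

```text
clock: 8.85
position: [0.5384, 0.2064, 0.2212]
tcp_rot: [0.813, 0.582, -0.0, -0.0]
contact_force: [-0.2, 0.3, -0.1]
width: 0.093
grasp_force: 39.8
t 8.85 pos [0.5384 0.2064 0.2212] move [-0.0162  0.0001 -0.0003] turn [-0.0003  0.0003  0.0004] F [-0.2288  0.2545 -0.1342] j [ 0.2249  0.3558  0.0616  1.277  -0.0001  2.1243] w 0.09258027791723424 39.75689649581909
```

View pics/c3.png

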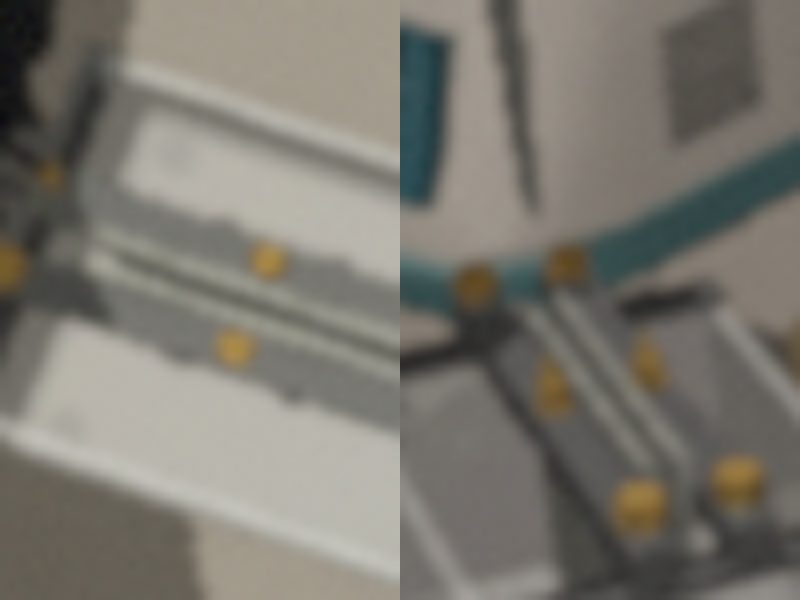

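The tip shows at scene (227,166), past the left mark along the gap. The gap is the dark line between the bright top edges, e.g. top (240,236). I'll measure the gap middle from edge profiles in both views and check the tip's projection.

Run:
```python
from h import *
np.set_printoptions(precision=2,suppress=True,linewidth=150)
print("tip proj if centred",proj("scene",np.array([.5384,.2064,.1397])))
yaw=-.329;ax=np.array([np.cos(yaw),np.sin(yaw)]);ay=np.array([-ax[1],ax[0]])
mid=np.array([.5217,.157])
xs=np.arange(-14,14.1,.5)/1000
for n in("top","scene"):
    im=cv2.GaussianBlur(cv2.imread(f"pics/{n}0.png"),(0,0),.01).astype(np.float32).mean(2)
    for s in(.036,-.036):
        acc=0
        for k in np.linspace(-.014,.014,29):
            pts=np.array([proj(n,np.r_[mid+ay*(s+k)+ax*x,.112]) for x in xs],np.float32)
            acc=acc+cv2.remap(im,pts[None,:,0],pts[None,:,1],cv2.INTER_CUBIC)[0]
        print(n,s);print(np.c_[xs*1000,acc/29].T[:, ::1])
```

```text
tip proj if centred [226.37 166.34]Traceback (most recent call last):
  File "<stdin>", line 12, in <module>
  File "h.py", line 19, in proj
    c=manip.camera_info(n);q=c["R"]@X+c["t"];return np.array([c["cx"],c["cy"]])+f(n)*q[:2]/q[2]
                                                                                ~^^^
  File "h.py", line 3, in f
    def f(n): return 200/np.tan(np.radians(manip.camera_info(n)["vertical_fov"])/2)
                                           ~~~~~~~~~~~~~~~~~^^^
ValueError: time passes only in moves, steps and waits
```

```bash
sed -i 's/manip.camera_info(/CI(/' h.py; sed -i '2a import functools\nCI=functools.lru_cache(lambda n: manip.camera_info(n))' h.py
python3 - <<'E'
from h import *
np.set_printoptions(precision=1,suppress=True,linewidth=150)
yaw=-.329;ax=np.array([np.cos(yaw),np.sin(yaw)]);ay=np.array([-ax[1],ax[0]])
mid=np.array([.5217,.157])
xs=np.arange(-11,11.1,.5)/1000
for n in("top","scene"):
    im=cv2.imread(f"pics/{n}0.png").astype(np.float32).mean(2)
    for s in(.036,-.036):
        acc=0
        for k in np.linspace(-.014,.014,29):
            pts=np.array([proj(n,np.r_[mid+ay*(s+k)+ax*x,.112]) for x in xs],np.float32)
            acc=acc+cv2.remap(im,pts[None,:,0].copy(),pts[None,:,1].copy(),cv2.INTER_CUBIC)[0]
        print(n,s);print(np.c_[xs*1000,acc/29].T)
E
```

```text
top 0.036
[[-11.  -10.5 -10.   -9.5  -9.   -8.5  -8.   -7.5  -7.   -6.5  -6.   -5.5  -5.   -4.5  -4.   -3.5  -3.   -2.5  -2.   -1.5  -1.   -0.5   0.    0.5
    1.    1.5   2.    2.5   3.    3.5   4.    4.5   5.    5.5   6.    6.5   7.    7.5   8.    8.5   9.    9.5  10.   10.5  11. ]
 [ 98.4  98.   97.8  98.   98.8 100.1 102.3 105.2 108.7 112.6 116.5 120.2 123.1 125.  125.7 124.9 122.8 119.6 115.5 110.8 106.2 102.1  98.9  97.
   96.7  98.  100.7 104.4 108.7 113.1 117.1 120.2 122.  122.6 121.9 120.3 117.9 115.2 112.3 109.5 106.8 104.5 102.7 101.3 100.4]]
top -0.036
[[-11.  -10.5 -10.   -9.5  -9.   -8.5  -8.   -7.5  -7.   -6.5  -6.   -5.5  -5.   -4.5  -4.   -3.5  -3.   -2.5  -2.   -1.5  -1.   -0.5   0.    0.5
    1.    1.5   2.    2.5   3.    3.5   4.    4.5   5.    5.5   6.    6.5   7.    7.5   8.    8.5   9.    9.5  10.   10.5  11. ]
 [100.8 100.6 100.6 100.8 101.5 102.7 104.7 107.3 110.4 114.1 117.9 121.3 123.9 125.1 125.  123.1 119.8 115.4 110.3 104.7  99.4  95.   92.2  91.3
   92.3  95.2  99.6 105.  110.7 116.3 121.2 124.9 127.2 128.  127.5 125.7 123.2 120.1 116.7 113.5 110.4 107.
[... 448 characters left out ...]
  88.4
   91.8  95.5  99.4 103.  105.9 108.1 109.3 109.5 108.7 107.1 104.9 102.3  99.5  96.6  93.9  91.4  89.3  87.6  86.4  85.5  85. ]]
scene -0.036
[[-11.  -10.5 -10.   -9.5  -9.   -8.5  -8.   -7.5  -7.   -6.5  -6.   -5.5  -5.   -4.5  -4.   -3.5  -3.   -2.5  -2.   -1.5  -1.   -0.5   0.    0.5
    1.    1.5   2.    2.5   3.    3.5   4.    4.5   5.    5.5   6.    6.5   7.    7.5   8.    8.5   9.    9.5  10.   10.5  11. ]
 [ 80.5  81.7  83.6  86.4  89.8  93.7  97.8 101.9 105.5 108.4 110.3 111.2 110.9 109.4 106.9 103.4  99.3  95.1  91.3  88.5  87.   87.   88.6  91.6
   95.5 100.1 104.5 108.4 111.4 113.4 114.4 114.3 113.2 111.2 108.4 105.2 101.6  98.1  94.7  91.7  89.3  87.5  86.1  85.2  84.6]]
```

Scaled: 0.01 m is 0.2, -0.0082 m is -0.164.

```bash
echo '[{"x": -0.16}, {"x": -0.164, "z": 0.1}, {"z": 0.2}, {"z": 0.12}, {}, {}, {}]' > path.dat && python3 inch.py path.dat; python3 -c "
from h import *
delta([.5333,.1911,.1955],-.329)
for n in('top','scene'):
    p,d=manip.grab_frame(n);cv2.imwrite(f'pics/{n}4.png',p)
s=manip.get_state()['position'];print('tip proj',proj('scene',s-[0,0,.0815]))
s=cv2.imread('pics/scene4.png')
cv2.imwrite('pics/c4.png',cv2.resize(s[140:200,205:265],(600,600),interpolation=cv2.INTER_CUBIC))"
```

```text
clock: 9.65
position: [0.5335, 0.1922, 0.2005]
tcp_rot: [0.813, 0.582, 0.0, 0.0]
contact_force: [-0.7, -1.0, -0.9]
width: 0.087
grasp_force: 39.8
t 9.65 pos [0.5335 0.1922 0.2005] move [-0.0011  0.0002  0.005 ] turn [ 0.0003 -0.0002  0.0013] F [-0.6542 -1.0476 -0.9119] j [ 0.202   0.3454 -0.0111  1.2139  0.      2.1006] w 0.08681903336757081 39.75687325000763
tip proj [229.4065 177.0476]
```

View pics/c4.png

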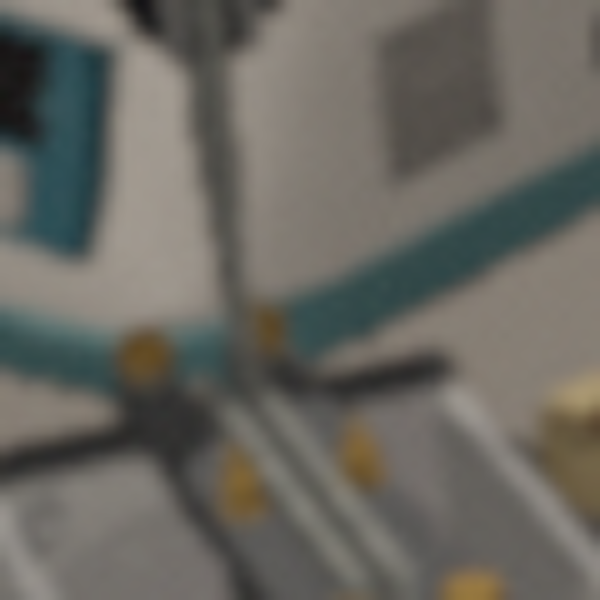

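The tip is at scene (230,178), about 7 mm above the plate tops. It lines up roughly with the dark gap, perhaps slightly to the near side. I'll feel down gently.

Scaled: 0.003 m is 0.06, 0.002 m is 0.04.

```bash
echo '[{"x": -0.02, "z": 0.06}, {"z": 0.04}, {"z": 0.02}, {"z": 0.02}, {"z": 0.02}, {}, {}]' > path.dat && python3 inch.py path.dat; python3 -c "
from h import *
delta([.5333,.1911,.1905],-.329)
s=manip.get_state();print('F tool',rot().inv().apply(s['contact_force']),rot().inv().apply(s['ft_torque']))"
```

```text
clock: 10.45
position: [0.533, 0.191, 0.1923]
tcp_rot: [0.813, 0.582, -0.0, -0.0]
contact_force: [0.1, 0.7, 0.1]
width: 0.088
grasp_force: 39.8
t 10.45 pos [0.533  0.191  0.1923] move [0.0002 0.0003 0.0018] turn [-0.     0.     0.001] F [0.1419 0.7165 0.1365] j [ 0.2002  0.3475 -0.0304  1.193   0.      2.099 ] w 0.08800511096608041 39.75688576698303
F tool [ 0.7241 -0.0965 -0.1365] [ 0.0331 -0.0655  0.0132]
```

Scaled: 0.001 m is 0.02.

```bash
echo '[{"z": 0.02}, {"z": 0.02}, {"z": 0.02}, {"z": 0.02}, {}, {}]' > path.dat && python3 inch.py path.dat; python3 -c "
from h import *
delta([.5333,.1911,.1905],-.329)
s=manip.get_state();print('F tool',rot().inv().apply(s['contact_force']),rot().inv().apply(s['ft_torque']))"
```

```text
clock: 11.05
position: [0.533, 0.191, 0.1883]
tcp_rot: [0.813, 0.582, -0.0, -0.0]
contact_force: [-0.3, 0.7, -0.9]
width: 0.089
grasp_force: 39.8
t 11.05 pos [0.533  0.191  0.1883] move [ 0.0002  0.0003 -0.0022] turn [-0.     0.     0.001] F [-0.2502  0.7103 -0.9265] j [ 0.2002  0.3492 -0.0388  1.1828 -0.      2.099 ] w 0.08860160321310817 39.75681781768799
F tool [ 0.5918 -0.4656  0.9265] [ 0.0414  0.033  -0.0189]
```

```bash
cat > st.py <<'E'
from h import *
np.set_printoptions(precision=4,suppress=True)
s=manip.get_state();r=rot().inv()
print('Ftool',r.apply(s['contact_force']),'Mtool',r.apply(s['ft_torque']),s['position'],s['grasp_force'],s['clock'])
E
echo '[{"z": 0.04}, {"z": 0.04}, {"z": 0.04}, {"z": 0.04}, {"z": 0.04}, {}, {}]' > path.dat && python3 inch.py path.dat; python3 st.py
```

```text
clock: 11.75
position: [0.533, 0.191, 0.1782]
tcp_rot: [0.813, 0.582, -0.0, -0.0]
contact_force: [0.9, 0.1, -0.7]
width: 0.093
grasp_force: 39.8
Ftool [0.3585 0.8672 0.6713] Mtool [-0.0406 -0.001  -0.0118] [0.533  0.191  0.1782] 39.75712716579437 11.75
```

Scaled: 0.001 m is 0.02.

```bash
echo '[{"z": 0.02}, {"z": 0.02}, {"z": 0.02}, {"z": 0.02}, {"z": 0.02}, {}, {}]' > path.dat && python3 inch.py path.dat; python3 st.py
```

```text
clock: 12.45
position: [0.533, 0.191, 0.1733]
tcp_rot: [0.813, 0.582, -0.0, -0.0]
contact_force: [-0.3, 0.5, -0.8]
width: 0.088
grasp_force: 39.8
Ftool [ 0.3816 -0.444   0.8281] Mtool [-0.0168  0.0124 -0.0217] [0.533  0.191  0.1733] 39.75624740123749 12.45
```

Scaled: 0.001 m is 0.02.

```bash
echo '[{"z": 0.02}, {"z": 0.02}, {"z": 0.02}, {"z": 0.02}, {"z": 0.02}, {}, {}]' > path.dat && python3 inch.py path.dat; python3 st.py
```

```text
clock: 13.15
position: [0.533, 0.191, 0.1683]
tcp_rot: [0.813, 0.582, 0.0, 0.0]
contact_force: [1.2, -0.1, -1.7]
width: 0.088
grasp_force: 39.8
Ftool [0.3008 1.1717 1.7414] Mtool [-0.0067  0.0163  0.0008] [0.533  0.191  0.1683] 39.756646156311035 13.15
```

Scaled: 0.001 m is 0.02.

```bash
echo '[{"z": 0.02}, {"z": 0.02}, {"z": 0.02}, {}, {}]' > path.dat && python3 inch.py path.dat; python3 st.py
```

```text
clock: 13.65
position: [0.533, 0.191, 0.1652]
tcp_rot: [0.813, 0.582, -0.0, -0.0]
contact_force: [0.0, -1.0, 0.1]
width: 0.091
grasp_force: 39.8
Ftool [-0.9368  0.3602 -0.0999] Mtool [ 0.0083 -0.0081 -0.0261] [0.533  0.191  0.1652] 39.75684463977814 13.65
```

Scaled: 0.001 m is 0.02.

```bash
echo '[{"z": 0.02}, {"z": 0.02}, {"z": 0.02}, {}, {}]' > path.dat && python3 inch.py path.dat; python3 st.py
```

```text
clock: 14.15
position: [0.5329, 0.191, 0.1622]
tcp_rot: [0.813, 0.582, -0.0, -0.0]
contact_force: [0.1, -1.1, -0.6]
width: 0.092
grasp_force: 39.8
Ftool [-0.9703  0.4552  0.6073] Mtool [-0.0128 -0.0246  0.0336] [0.5329 0.191  0.1622] 39.75637972354889 14.15
```

Scaled: 0.001 m is 0.02.

```bash
echo '[{"z": 0.02}, {"z": 0.02}, {}, {}]' > path.dat && python3 inch.py path.dat; python3 st.py
```

```text
clock: 14.55
position: [0.533, 0.191, 0.1603]
tcp_rot: [0.813, 0.582, 0.0, -0.0]
contact_force: [0.3, -0.4, -1.5]
width: 0.086
grasp_force: 39.8
Ftool [-0.3154  0.47    1.5311] Mtool [-0.0653  0.0107 -0.0134] [0.533  0.191  0.1603] 39.76189076900482 14.55
```

```bash
echo '[{"z": 0.02}, {}, {}]' > path.dat && python3 inch.py path.dat; python3 st.py;  echo '[{"z": 0.02}, {}, {}]' > path.dat && python3 inch.py path.dat; python3 st.py
```

```text
clock: 14.85
position: [0.533, 0.191, 0.1593]
tcp_rot: [0.813, 0.582, 0.0, 0.0]
contact_force: [0.5, 0.8, -1.1]
width: 0.087
grasp_force: 39.8
Ftool [0.9047 0.2136 1.1452] Mtool [-0.1307 -0.018  -0.0414] [0.533  0.191  0.1593] 39.77919816970825 14.85
clock: 15.15
position: [0.533, 0.191, 0.1582]
tcp_rot: [0.813, 0.582, -0.0, 0.0]
contact_force: [1.3, -0.6, -1.3]
width: 0.088
grasp_force: 39.7
Ftool [-0.1206  1.4118  1.2655] Mtool [-0.1829  0.0261  0.0263] [0.533  0.191  0.1582] 39.67736005783081 15.15
```

Scaled: 0.0003 m is 0.006.

```bash
for i in 1 2; do :; done; echo '[{"y": 0.006}, {}, {}]' > path.dat && python3 inch.py path.dat; python3 st.py; echo '[{"z": 0.02}, {}, {}]' > path.dat && python3 inch.py path.dat; python3 st.py;  echo '[{"z": 0.02}, {}, {}]' > path.dat && python3 inch.py path.dat; python3 st.py
```

```text
clock: 15.45
position: [0.5332, 0.1909, 0.1583]
tcp_rot: [0.813, 0.582, -0.0, -0.0]
contact_force: [0.3, 0.1, -0.6]
width: 0.091
grasp_force: 39.8
Ftool [0.2279 0.2792 0.5736] Mtool [-0.0001 -0.0332  0.0879] [0.5332 0.1909 0.1583] 39.75719690322876 15.45
clock: 15.75
position: [0.5332, 0.1909, 0.1572]
tcp_rot: [0.813, 0.582, -0.0, -0.0]
contact_force: [-1.3, -0.4, -0.5]
width: 0.084
grasp_force: 39.8
Ftool [-0.7597 -1.091   0.4578] Mtool [ 0.033  -0.0109 -0.0134] [0.5332 0.1909 0.1572] 39.75587010383606 15.75
clock: 16.05
position: [0.5333, 0.1909, 0.1562]
tcp_rot: [0.813, 0.582, -0.0, -0.0]
contact_force: [1.8, 0.6, -0.2]
width: 0.091
grasp_force: 39.8
Ftool [1.1387 1.5145 0.1811] Mtool [ 0.0098 -0.0164 -0.0284] [0.5333 0.1909 0.1562] 39.7566032409668 16.05
```

Scaled: 0.001 m is 0.02.

```bash
echo '[{"z": 0.02}, {}, {}]' > path.dat && python3 inch.py path.dat |sed -n 4p; python3 st.py; echo '[{"z": 0.02}, {}, {}]' > path.dat && python3 inch.py path.dat|sed -n 4p; python3 st.py;  echo '[{"z": 0.02}, {}, {}]' > path.dat && python3 inch.py path.dat|sed -n 4p; python3 st.py
```

```text
contact_force: [-0.0, 0.7, -0.1]
Ftool [ 0.6154 -0.241   0.0707] Mtool [-0.0111  0.0034  0.0099] [0.5333 0.1909 0.1553] 39.76569056510925 16.35
contact_force: [0.3, 0.4, 0.2]
Ftool [ 0.5095  0.1472 -0.1513] Mtool [-0.0079  0.0165 -0.0107] [0.5333 0.1909 0.1543] 39.792242646217346 16.65
contact_force: [0.1, 0.1, -0.8]
Ftool [0.0957 0.0558 0.775 ] Mtool [-0.0581  0.0178  0.0214] [0.5333 0.1909 0.1532] 39.70018923282623 16.95
```

Scaled: 0.001 m is 0.02, 0.0002 m is 0.004.

```bash
echo '[{"y": 0.004, "z": 0.02}, {}, {}]' > path.dat && python3 inch.py path.dat |sed -n 4p; python3 st.py; echo '[{"z": 0.02}, {}, {}]' > path.dat && python3 inch.py path.dat|sed -n 4p; python3 st.py;  echo '[{"z": 0.02}, {}, {}]' > path.dat && python3 inch.py path.dat|sed -n 4p; python3 st.py
```

```text
contact_force: [-0.2, 1.8, 1.5]
Ftool [ 1.6252 -0.7578 -1.5059] Mtool [0.358  0.0705 0.0268] [0.5334 0.1909 0.1523] 39.989063143730164 17.25
contact_force: [-1.6, 1.1, 4.2]
Ftool [ 0.5415 -1.8805 -4.2005] Mtool [ 0.5356  0.1206 -0.0239] [0.5334 0.1909 0.1514] 40.53602993488312 17.55
contact_force: [-2.3, 0.1, 5.5]
Ftool [-0.6509 -2.2438 -5.5335] Mtool [ 0.7385 -0.0332 -0.0256] [0.5335 0.191  0.1505] 40.9197735786438 17.85
```

Units first: shifts go in shares of 50 mm and turns go in shares of 2 rad. So -0.00015 m is -0.003.

```bash
echo '[{"y": -0.003}, {}, {}]' > path.dat && python3 inch.py path.dat |sed -n 4p; python3 st.py; echo '[{"y": -0.002}, {}, {}]' > path.dat && python3 inch.py path.dat|sed -n 4p; python3 st.py
```

```text
contact_force: [-2.2, 0.5, 6.6]
Ftool [-0.2161 -2.2423 -6.6476] Mtool [ 0.5633 -0.0046 -0.0195] [0.5334 0.191  0.1505] 40.74480950832367 18.15
contact_force: [-2.4, 0.8, 5.5]
Ftool [-0.0421 -2.4783 -5.5288] Mtool [ 0.5343  0.0562 -0.0047] [0.5334 0.191  0.1506] 40.71152865886688 18.45
```

Scaled: -0.0002 m is -0.004.

```bash
echo '[{"y": -0.004}, {}, {}]' > path.dat && python3 inch.py path.dat |sed -n 4p; python3 st.py; echo '[{"y": -0.004}, {}, {}]' > path.dat && python3 inch.py path.dat|sed -n 4p; python3 st.py
```

```text
contact_force: [-1.1, -0.0, 4.7]
Ftool [-0.3687 -1.0441 -4.6738] Mtool [ 0.2442  0.0561 -0.0281] [0.5333 0.191  0.1505] 40.575966238975525 18.75
contact_force: [-0.4, -0.9, 5.4]
Ftool [-0.9981 -0.0597 -5.3528] Mtool [ 0.0169 -0.0059 -0.0314] [0.5333 0.191  0.1505] 40.595043897628784 19.05
```

```bash
echo '[{"z": 0.006}, {}, {}, {}, {}, {}, {}, {}, {}, {}]' > path.dat && python3 inch.py path.dat |sed -n 4p; python3 st.py
```

```text
contact_force: [-0.5, -0.6, 8.2]
Ftool [-0.7004 -0.2282 -8.1653] Mtool [ 0.1455 -0.1307 -0.0168] [0.5333 0.1911 0.1504] 41.24030828475952 20.05
```

Scaled: -0.02 m is -0.4, -0.012 m is -0.24.

```bash
echo '[{"z": -0.04}, {"z": -0.08}, {"z": -0.2}, {"z": -0.2}, {"z": -0.2}, {"z": -0.2}, {"z": -0.2}, {"z": -0.08}, {}, {}, {"x": -0.24}, {"x": -0.4}, {"x": -0.4}, {"x": -0.4}, {}, {}, {}]' > path.dat && python3 inch.py path.dat; python3 st.py;python3 -c "
from h import *
delta([.5333-.072*.323,.1911-.072*.9464,.189],-.329)
p,d=manip.grab_frame('scene');cv2.imwrite('pics/scene5.png',p)
cv2.imwrite('pics/c5.png',cv2.resize(p[145:215,205:275],(600,600),interpolation=cv2.INTER_CUBIC))"
```

```text
clock: 21.75
position: [0.5097, 0.1231, 0.2099]
tcp_rot: [0.813, 0.582, 0.0, -0.0]
contact_force: [-1.1, 0.8, 0.0]
width: 0.091
grasp_force: 40.1
Ftool [ 0.3902 -1.2712 -0.0038] Mtool [-0.0429  0.0466  0.0123] [0.5097 0.1231 0.2099] 40.056965947151184 21.75
t 21.75 pos [0.5097 0.1231 0.2099] move [-0.      0.0003  0.0209] turn [-0.0001 -0.0001  0.0011] F [-1.0778  0.7788  0.0039] j [ 0.0814  0.2695 -0.0978  1.2036  0.0001  1.9801] w 0.0906127093494896 40.056965947151184
```

View pics/c5.png

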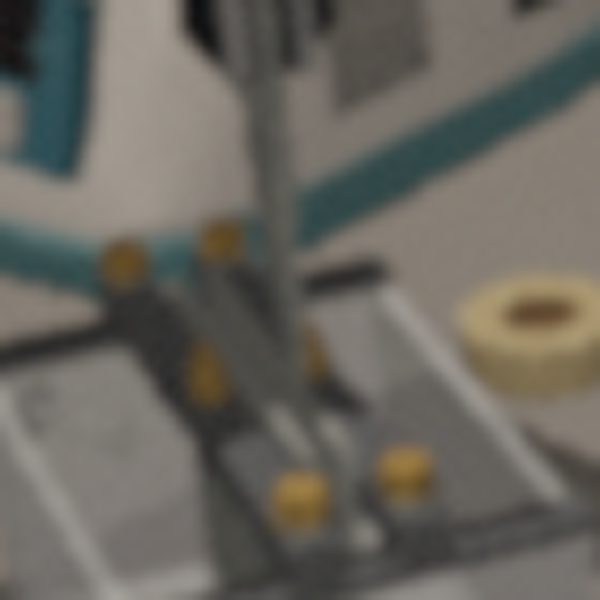

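The gauge hangs upright over the right end, with its tip at about crop (305,400), just above the gap. I'll feel down here the same way.

Scaled: 0.005 m is 0.1, 0.0002 m is 0.004.

```bash
echo '[{"y": 0.004, "z": 0.1}, {"z": 0.1}, {"z": 0.06}, {"z": 0.04}, {"z": 0.02}, {"z": 0.02}, {"z": 0.02}, {}, {}]' > path.dat && python3 inch.py path.dat |sed -n 2p; python3 st.py;  echo '[{"z": 0.02}, {"z": 0.02}, {"z": 0.02}, {}, {}]' > path.dat && python3 inch.py path.dat |sed -n 2p; python3 st.py
```

```text
position: [0.5099, 0.1228, 0.192]
Ftool [-0.2812 -0.1835  1.2388] Mtool [-0.0226  0.0099  0.0031] [0.5099 0.1228 0.192 ] 40.06529688835144 22.7
position: [0.5098, 0.1228, 0.189]
Ftool [-0.1281  0.3835  0.5271] Mtool [ 0.0443 -0.0108 -0.0251] [0.5098 0.1228 0.189 ] 40.06509840488434 23.2
```

In the gap with no force. Continuing.

Scaled: 0.002 m is 0.04.

```bash
echo '[{"z": 0.04}, {"z": 0.04}, {"z": 0.04}, {"z": 0.04}, {"z": 0.04}, {}, {}]' > path.dat && python3 inch.py path.dat|sed -n 2p; python3 st.py;echo '[{"z": 0.02}, {"z": 0.02}, {"z": 0.02}, {"z": 0.02}, {}, {}]' > path.dat && python3 inch.py path.dat|sed -n 2p; python3 st.py
```

```text
position: [0.5098, 0.1228, 0.1789]
Ftool [ 0.2025 -0.2603 -0.1981] Mtool [-0.0166 -0.0314  0.0184] [0.5098 0.1228 0.1789] 40.0648695230484 23.9
position: [0.5098, 0.1229, 0.175]
Ftool [-0.6196 -0.0981  1.2074] Mtool [ 0.0148 -0.039  -0.0214] [0.5098 0.1229 0.175 ] 40.06532371044159 24.5
```

Scaled: 0.001 m is 0.02.

```bash
echo '[{"z": 0.02}, {"z": 0.02}, {"z": 0.02}, {}, {}]' > path.dat && python3 inch.py path.dat|sed -n 2p; python3 st.py;echo '[{"z": 0.02}, {"z": 0.02}, {}, {}]' > path.dat && python3 inch.py path.dat|sed -n 2p; python3 st.py
```

```text
position: [0.5098, 0.1229, 0.1719]
Ftool [-0.4187  0.56    0.5717] Mtool [ 0.0261 -0.0334 -0.0482] [0.5098 0.1229 0.1719] 40.06530404090881 25.0
position: [0.5098, 0.1228, 0.17]
Ftool [-0.3844 -0.8657  0.2474] Mtool [-0.0014  0.0122 -0.0359] [0.5098 0.1228 0.17  ] 40.06489455699921 25.4
```

Scaled: 0.001 m is 0.02.

```bash
echo '[{"z": 0.02}, {"z": 0.02}, {}, {}]' > path.dat && python3 inch.py path.dat|sed -n 2p; python3 st.py;echo '[{"z": 0.02}, {"z": 0.02}, {}, {}]' > path.dat && python3 inch.py path.dat|sed -n 2p; python3 st.py
```

```text
position: [0.5098, 0.1228, 0.168]
Ftool [0.4661 0.8092 0.6419] Mtool [ 0.0231 -0.0054  0.0395] [0.5098 0.1228 0.168 ] 40.064565539360046 25.8
position: [0.5098, 0.1229, 0.1659]
Ftool [-0.3565 -0.4949  0.1861] Mtool [-0.0362 -0.0074 -0.0237] [0.5098 0.1229 0.1659] 40.06360352039337 26.2
```

Scaled: 0.001 m is 0.02.

```bash
echo '[{"z": 0.02}, {"z": 0.02}, {}, {}]' > path.dat && python3 inch.py path.dat|sed -n 2p; python3 st.py;echo '[{"z": 0.02}, {}, {}]' > path.dat && python3 inch.py path.dat|sed -n 2p; python3 st.py
```

```text
position: [0.5098, 0.1228, 0.164]
Ftool [0.0228 0.5503 1.0821] Mtool [-0.0051 -0.0738  0.0403] [0.5098 0.1228 0.164 ] 40.066187381744385 26.6
position: [0.5099, 0.1228, 0.163]
Ftool [0.6314 0.8663 0.8267] Mtool [-0.0968 -0.0312  0.0433] [0.5099 0.1228 0.163 ] 40.081998109817505 26.9
```

Scaled: 0.001 m is 0.02.

```bash
echo '[{"z": 0.02}, {}, {}]' > path.dat && python3 inch.py path.dat|sed -n 2p; python3 st.py;echo '[{"z": 0.02}, {}, {}]' > path.dat && python3 inch.py path.dat|sed -n 2p; python3 st.py
```

```text
position: [0.5099, 0.1229, 0.162]
Ftool [0.8889 0.3382 0.9576] Mtool [-0.1943  0.0354  0.0208] [0.5099 0.1229 0.162 ] 39.94966506958008 27.2
position: [0.5099, 0.1228, 0.161]
Ftool [-0.0298  0.9868  2.0156] Mtool [-0.3219  0.0413  0.0264] [0.5099 0.1228 0.161 ] 39.90222215652466 27.5
```

Scaled: 0.0003 m is 0.006.

```bash
echo '[{"y": 0.006}, {}, {}]' > path.dat && python3 inch.py path.dat|sed -n 2p; python3 st.py;echo '[{"z": 0.02}, {}, {}]' > path.dat && python3 inch.py path.dat|sed -n 2p; python3 st.py;echo '[{"z": 0.02}, {}, {}]' > path.dat && python3 inch.py path.dat|sed -n 2p; python3 st.py
```

```text
position: [0.51, 0.1227, 0.1609]
Ftool [-0.4472  0.265   0.9271] Mtool [-0.0423  0.0116  0.011 ] [0.51   0.1227 0.1609] 40.05586087703705 27.8
position: [0.5101, 0.1227, 0.1599]
Ftool [-0.8132 -0.8318  0.4952] Mtool [ 0.028   0.0128 -0.0376] [0.5101 0.1227 0.1599] 40.04917323589325 28.1
position: [0.5101, 0.1227, 0.159]
Ftool [0.2011 0.5455 0.7951] Mtool [-0.0755  0.0151 -0.0164] [0.5101 0.1227 0.159 ] 40.05328953266144 28.4
```

Scaled: 0.001 m is 0.02, 0.0001 m is 0.002.

```bash
echo '[{"y": 0.002, "z": 0.02}, {}, {}]' > path.dat && python3 inch.py path.dat|sed -n 2p; python3 st.py;echo '[{"z": 0.02}, {}, {}]' > path.dat && python3 inch.py path.dat|sed -n 2p; python3 st.py;echo '[{"z": 0.01}, {}, {}]' > path.dat && python3 inch.py path.dat|sed -n 2p; python3 st.py
```

```text
position: [0.5102, 0.1227, 0.158]
Ftool [-0.5633  0.2856  1.505 ] Mtool [0.0215 0.0252 0.0111] [0.5102 0.1227 0.158 ] 40.086044669151306 28.7
position: [0.5102, 0.1227, 0.1569]
Ftool [ 0.5234 -0.0102  0.0453] Mtool [-0.0037 -0.0156  0.0541] [0.5102 0.1227 0.1569] 40.069225430488586 29.0
position: [0.5102, 0.1227, 0.1565]
Ftool [0.1561 0.5303 1.9804] Mtool [ 0.044   0.01   -0.0032] [0.5102 0.1227 0.1565] 40.08814036846161 29.3
```

Scaled: 0.001 m is 0.02.

```bash
echo '[{"z": 0.02}, {}, {}]' > path.dat && python3 inch.py path.dat|sed -n 2p; python3 st.py;echo '[{"z": 0.02}, {}, {}]' > path.dat && python3 inch.py path.dat|sed -n 2p; python3 st.py;echo '[{"z": 0.01}, {}, {}]' > path.dat && python3 inch.py path.dat|sed -n 2p; python3 st.py
```

```text
position: [0.5102, 0.1227, 0.1554]
Ftool [ 0.3699 -0.8193 -0.1757] Mtool [0.067  0.0574 0.0609] [0.5102 0.1227 0.1554] 40.19300401210785 29.6
position: [0.5103, 0.1227, 0.1546]
Ftool [ 1.0609 -0.9214 -2.9454] Mtool [0.2158 0.0539 0.0032] [0.5103 0.1227 0.1546] 40.57009756565094 29.9
position: [0.5103, 0.1227, 0.1541]
Ftool [ 0.0474 -1.366  -4.8639] Mtool [ 0.3435  0.0587 -0.0057] [0.5103 0.1227 0.1541] 41.05818450450897 30.2
```

Scaled: -0.0003 m is -0.006.

```bash
echo '[{"y": -0.006}, {}, {}]' > path.dat && python3 inch.py path.dat|sed -n 2p; python3 st.py;echo '[{"z": 0.008}, {}, {}]' > path.dat && python3 inch.py path.dat|sed -n 2p; python3 st.py
```

```text
position: [0.5102, 0.1228, 0.1541]
Ftool [-0.9179  1.0766 -4.9627] Mtool [-0.0127 -0.0128 -0.0046] [0.5102 0.1228 0.1541] 40.77398478984833 30.5
position: [0.5102, 0.1228, 0.1538]
Ftool [-0.3978 -0.3434 -5.4845] Mtool [0.0887 0.0386 0.0028] [0.5102 0.1228 0.1538] 41.29973351955414 30.8
```

```bash
echo '[{"z": 0.006}, {}, {}, {}, {}, {}, {}, {}, {}, {}]' > path.dat && python3 inch.py path.dat|sed -n 2p; python3 st.py; echo '[{}, {}, {}, {}, {}]' > path.dat && python3 inch.py path.dat|sed -n 2p; python3 st.py; python3 -c "
from h import *
p,d=manip.grab_frame('scene');cv2.imwrite('pics/scene6.png',p)
cv2.imwrite('pics/c6.png',cv2.resize(p[145:215,205:275],(600,600),interpolation=cv2.INTER_CUBIC))"
```

```text
position: [0.5102, 0.1228, 0.1536]
Ftool [-0.6772 -0.1552 -8.1595] Mtool [ 0.1087 -0.0307  0.0196] [0.5102 0.1228 0.1536] 41.46587133407593 31.8
position: [0.5102, 0.1228, 0.1536]
Ftool [-0.8071  0.5097 -7.1421] Mtool [ 0.1272 -0.0394  0.0039] [0.5102 0.1228 0.1536] 41.465551257133484 32.3
```

View pics/c6.png

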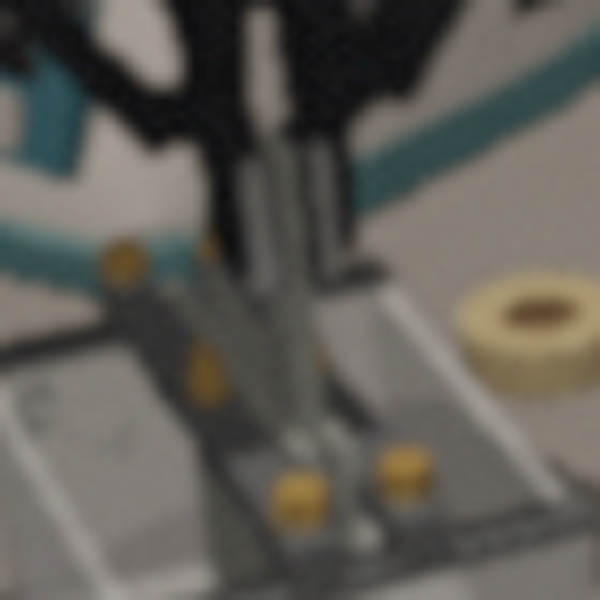

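The gauge sits upright in the gap at the right end, entering at about crop (315,430). The screws show no shift from the earlier view, and the push is steady at about 7–8 N and balanced. Handing in.

```bash
python3 -c "
from cell import manip
print(manip.close_job())"
```

```text
the job is handed in; nothing more can be done
None
```

I checked both ends with the taper gauge and handed the job in at about 32 s, with the gauge still held snug at the right end. It went about 43 mm deep at the left and 40 mm at the right, so the gaps are roughly 5.9 mm and 5.6 mm. Snugness was judged from the wrist force (7–8 N down, sideways force balanced), and the hand-in gave no verdict.

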